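Sort the titration reagents into their spill trays

TASK

The three reagent bottles each stand in the wrong spill tray: park one upright in the empty grey tray and let go of it, then move the bottles round until each stands upright, flat and released in the tray of its cap's colour, with the grey tray empty again. Set the bottles down gently, never tip or drop one, and leave the jar, the case and the crucible where they are.

Things in the scene. Friction and masses are not known exactly. Their poses are not given: they have to be found in the camera images.
- bottle_red: Reagent bottle of dark amber glass with a RED cap and paper label, upright, round, foot 58 mm across, 112 mm tall, 0.17 to 0.35 kg. The fixed cap, 38 mm across, reaches from 86 to 112 mm above the foot; the bottle narrows to a neck below it, so take it by the cap from above, grip centre about 102 mm above the foot. Origin: centre of its underside, z up.
- bottle_blue: White plastic reagent bottle with a BLUE cap and paper label, upright, round, foot 58 mm across, 96 mm tall, 0.17 to 0.35 kg. The fixed cap, 50 mm across, reaches from 70 to 96 mm above the foot; the bottle narrows to a neck below it, so take it by the cap from above, grip centre about 86 mm above the foot. Origin: centre of its underside, z up.
- bottle_yellow: Reagent bottle of dark green glass with a YELLOW cap and paper label, upright, round, foot 58 mm across, 122 mm tall, 0.17 to 0.35 kg. The fixed cap, 32 mm across, reaches from 96 to 122 mm above the foot; the bottle narrows to a neck below it, so take it by the cap from above, grip centre about 112 mm above the foot. Origin: centre of its underside, z up.
- tray_red: Red spill tray: shallow round dish fixed to the bench, outer diameter 90 mm, inner diameter 84 mm, rim 12 mm high, inner floor 4 mm above its underside; a bottle's foot (58 mm) fits with 13 mm of room all round. Origin at the centre of its underside, on the bench (z = 0), z up.
- tray_blue: Blue spill tray: shallow round dish fixed to the bench, outer diameter 90 mm, inner diameter 84 mm, rim 12 mm high, inner floor 4 mm above its underside; a bottle's foot (58 mm) fits with 13 mm of room all round. Origin at the centre of its underside, on the bench (z = 0), z up.
- tray_yellow: Yellow spill tray: shallow round dish fixed to the bench, outer diameter 90 mm, inner diameter 84 mm, rim 12 mm high, inner floor 4 mm above its underside; a bottle's foot (58 mm) fits with 13 mm of room all round. Origin at the centre of its underside, on the bench (z = 0), z up.
- tray_grey: Grey spill tray, the spare, empty at the start: shallow round dish fixed to the bench, outer diameter 90 mm, inner diameter 84 mm, rim 12 mm high, inner floor 4 mm above its underside; a bottle's foot (58 mm) fits with 13 mm of room all round. Origin at the centre of its underside, on the bench (z = 0), z up.
- jar: Bystander: open clear jar, 72 mm across, 75 mm tall, loose, standing among the trays. Origin at the centre of its underside, z up.
- case: Bystander: flat case, black lid with a white label over a blue base, 152 x 38 x 22 mm, loose, lying on the bench at the robot's right. Origin at the centre of its underside, x along its length, z up.
- crucible: Bystander: small white ceramic crucible, 42 mm across, 30 mm tall, loose, standing between the trays. Origin at the centre of its underside, z up.
Not all that is in view belongs to the job. Leave any turquoise look-alike of the tray_blue alone. There is more than one size of the tray_grey; the job needs the smaller.

How it is judged:
By the outcome, as a careful person would: the job done as asked, in the order asked, and still so for the second after the job is handed in, with the robot touching nothing.
It also fails if it takes over 128 s, if anything falls off the work surface, if the arm or the gripper's body presses on something with over 40 N, if the wrist force passes 120 N, or if a joint passes its speed limit or range.

ROBOT

A 7-joint arm with a two-finger parallel gripper is mounted at the origin on the work surface. World frame = base frame: x ahead of the robot, y to its left, z up, the work surface at z = 0. Lengths are in m, angles in degrees, forces in N, time in s.
With the tool pointing down it reaches from about 0.425 to 0.875 m from the base axis. Payload 4.7 kg.
Tool frame: the origin (TCP) lies between the finger pads; the fingertips stand env.tip_reach ahead of it and the grasp point (between the pads) lies 2 mm behind it (env.tip_reach is the distance from the TCP to the fingertips, in m); z points along the fingers, y is the line along which they close (so a half turn about z gives the same grasp; the last joint's range is limited). The gripper opens to 87 mm and grips with 3 to 60 N. Pads are 19 mm wide; open, the fingers measure 117 mm over their backs; the gripper's body (75 mm by 190 mm) begins 51 mm behind the grasp point.
Start: joints at [-73.104, 18.392, -4.016, 83.108, 1.295, 78.541, -3.26], TCP at [0.18, 0.625, 0.24] pointing down, gripper open.
Joint ranges: [-163.93, 163.93], [-17.29, 119.83], [-79.2, 71.16], [3.27, 140.29], [-89.18, 269.18], [5.43, 117.66], [-154.24, 154.24]. Speed limits (degrees/s): [147.25, 147.25, 180, 180, 180, 180, 180].

INTERFACE

Orientations are given as [roll, pitch, yaw] about the fixed x, y, z axes, in that order (R = Rz(yaw) Ry(pitch) Rx(roll)).
In Python, from cell import env, read_camera gives the robot as it stands. The module is installed in compiled form; this text tells all that it offers.
- The arm moves only by the shell command python3 -m handwheel 'ROWS' [FORCE]. ROWS is 1 to 8 rows, parted by semicolons, with the numbers parted by commas; each row has 5 numbers: dx, dy, dz in a scale on which 1.0 is 0.5 m, then a turn about the tool's z in parts of the range, where 1.0 means 45 degrees, then the finger opening in m; each row is the pose to reach, as a shift and turn from the pose commanded when the command began, along the tool's axes at that moment; what a row does not reach only later rows make up. A row lasts 1/12 s, in which the tool goes at most 0.0417 m and 7.16 degrees, less where a joint would pass 70% of its speed; a pose out of reach is approached as far as the arm can. The fingers move at their own pace and stop on an object; FORCE is the grip in N (left out, the last holds). Time passes only in rows, so rows that do not move let the fingers close. It prints the time, the measured TCP pose, the force, the opening and the grip force at its end. A shift or turn number past 1, either way, is cut back to 1. Input that does not fit is refused with a message, and nothing moves.
- env.get_obs(): the state, without advancing time (a new reading comes with each control period).
- read_camera(name): name is "side" or "top" or "wrist"; returns a dict with "color" (420x560x3 uint8, blue, green, red), "fx", "fy", "cx", "cy" (pixels), "world_from_camera" (4x4, takes a point from camera to world coordinates). Camera axes: x right, y down, z forward; pixel columns grow to the right and rows downward; lengths in m; the calibration is good to about 2 mm. A picture is of the moment at which its call begins. There is no depth.
- env.sign_off(): hands the job in; it is judged then, once.
The state is a dict: "time_s": time; "qpos": joint angles; "joint_velocities": joint speeds; "effort": joint torques, N m; "tool_pos": TCP position; "tool_rot": TCP orientation; "force": force on the tool from outside, world axes, zero at the start; "wrist_torque": the same for the moment, N m; "grip_width": finger opening in m; "grasp_force": force on a finger pad.
Only numpy, scipy, OpenCV 4.12 (cv2) and the standard library are available. Lean on these libraries where they do the work, as an engineer would, in place of code of your own. Each camera call takes 0.05 s, during which the arm holds its last target. There are 200 camera calls.

## Working session

There is one attempt and no reset: what is moved stays moved. The work goes in short steps, Python scripts to look and compute and a shell command to move; the robot and the scene stay as the last step left them, time stands still between calls to the robot, and variables do not carry over. Pictures are saved under pics/ and viewed, at most 14 in all, crops included, and the job is handed in when it is done.

```bash
mkdir -p pics; python3 - <<'E'
from cell import env, read_camera
import cv2
o=env.get_obs(); print(o['time_s'],o['tool_pos'],o['tool_rot'],o['grip_width'],env.tip_reach)
for n in('top','side'):
    c=read_camera(n); cv2.imwrite(f'pics/{n}0.png',cv2.resize(c['color'],(800,600),interpolation=cv2.INTER_CUBIC))
    print(n,c['fx'],c['fy'],c['cx'],c['cy']);print(c['world_from_camera'].round(4))
E
```

```text
0.0 [0.18004409 0.62403069 0.23844907] [-1.79890127e+02  5.69137478e-03  1.63911133e+02] 0.08736288768952374 0.017
top 465.0323506016656 465.0323506016656 285.3731676457901 219.45155469440482
[[ 0.0255 -0.9915  0.1278  0.3776]
 [-0.9996 -0.0241  0.013   0.0451]
 [-0.0098 -0.1281 -0.9917  1.0669]
 [ 0.      0.      0.      1.    ]]
side 407.0959087784578 407.0959087784578 278.28459450705395 215.80774321084
[[ 0.7101 -0.4812  0.514   0.075 ]
 [-0.7039 -0.5017  0.5028 -0.35  ]
 [ 0.0159 -0.7189 -0.695   0.5895]
 [ 0.      0.      0.      1.    ]]
```

View pics/top0.png

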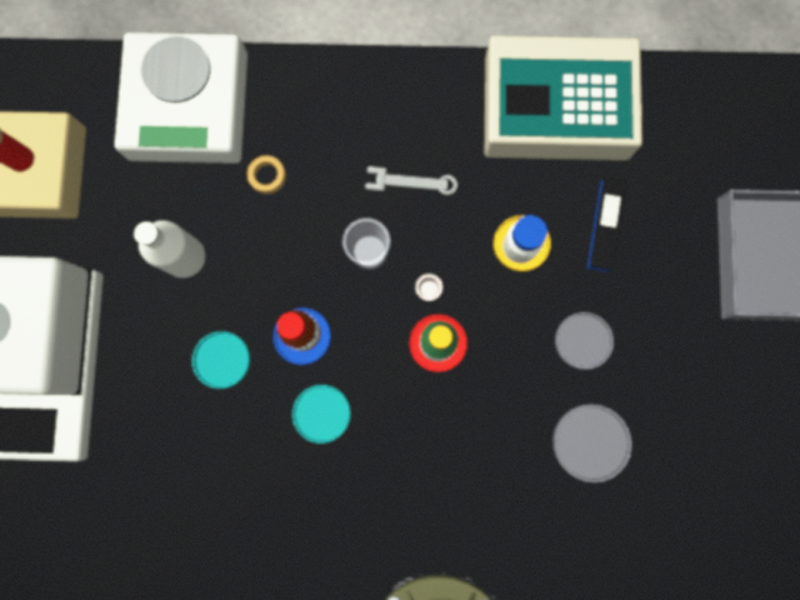

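View pics/side0.png

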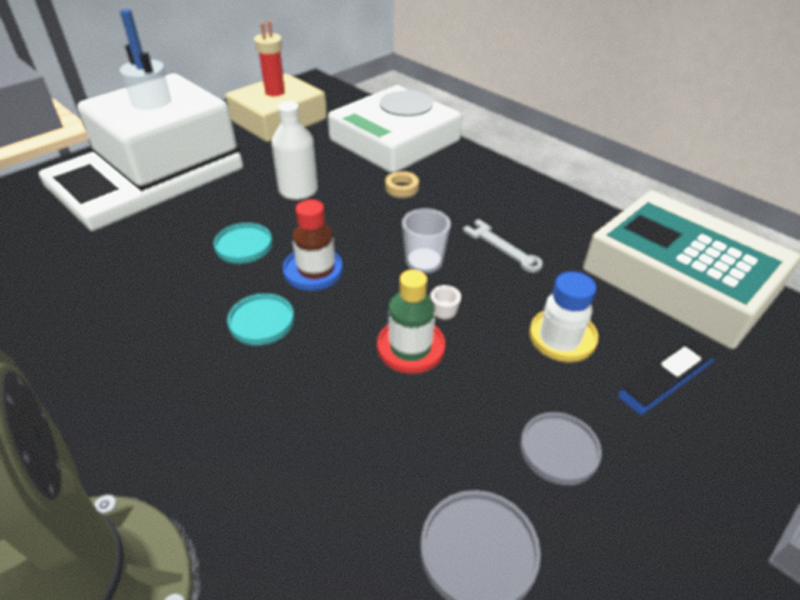

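Top view (800-wide): red bottle's cap at (291,325) in the blue tray, yellow's at (441,337) in the red tray, blue's at (530,232) in the yellow tray. The small grey tray is at (585,340), the large one at (593,443). The jar is at (367,243), the crucible at (429,287) and the case at about (605,225). The side view agrees. I'll measure next.

```bash
cat > h.py <<'E'
from cell import env, read_camera
import cv2, numpy as np
from scipy.spatial.transform import Rotation as R
def w(c,u,v,z):
    T=c['world_from_camera']; d=T[:3,:3]@[(u-c['cx'])/c['fx'],(v-c['cy'])/c['fy'],1]
    return (T[:3,3]+d*(z-T[2,3])/d[2])[:2]
def go(x,y,z,yaw=None):
    "shift in tool axes from the measured pose"
    o=env.get_obs(); r=R.from_euler('xyz',o['tool_rot'],degrees=True)
    print('shift',(r.inv().apply(np.array([x,y,z])-o['tool_pos'])).round(4),'turn',None if yaw is None else round(o['tool_rot'][2]-yaw,2),'t',o['time_s'])
HUE={'red':(0,8),'blue':(105,125),'yellow':(22,34)}
def mask(c,n):
    h=cv2.cvtColor(c['color'],cv2.COLOR_BGR2HSV)
    if n=='grey': return cv2.inRange(h,(105,10,90),(135,60,200))
    a,b=HUE[n]; m=cv2.inRange(h,(a,140,120),(b,255,255))
    return m|cv2.inRange(h,(172,140,120),(180,255,255)) if n=='red' else m
def blobs(m):
    return [p for p in cv2.findContours(m,cv2.RETR_EXTERNAL,cv2.CHAIN_APPROX_NONE)[0] if cv2.contourArea(p)>60]
E
python3 - <<'E'
from h import *
for n in('top','side'):
  c=read_camera(n)
  for k in('red','blue','yellow','grey'):
    for p in blobs(mask(c,k)):
        e=cv2.fitEllipse(cv2.convexHull(p)); u,v=e[0]
        print(n,k,np.round(e[0],1),np.round(e[1],1),'rim',w(c,u,v,.012).round(3),'cap',{q:w(c,u,v,z).round(3).tolist() for q,z in dict(r=.116,b=.1,y=.126).items() if q==k[0]})
c=read_camera('top')
for n,u,v,z in(('jar',367,243,.04),('cruc',429,287,.015),('case',605,225,.02)):print(n,w(c,u*.7,v*.7,z).round(3))
E
```

```text
top red [306.2 239.7] [40.5 40.7] rim [0.468 0.01 ] cap {'r': [0.459, 0.014]}
top red [203.2 227.7] [19.5 20.2] rim [0.49  0.246] cap {'r': [0.479, 0.226]}
top blue [210.9 234.9] [39.5 40.3] rim [0.474 0.228] cap {'b': [0.466, 0.213]}
top blue [370.6 162.2] [21.7 24.9] rim [ 0.652 -0.135] cap {'b': [0.629, -0.12]}
top yellow [308.1 235.6] [16.5 17.1] rim [0.478 0.006] cap {'y': [0.467, 0.01]}
top yellow [364.9 169.9] [38.9 40.5] rim [ 0.634 -0.122] cap {'y': [0.606, -0.104]}
top grey [414.3 309.9] [53.4 55.7] rim [ 0.318 -0.233] cap {}
top grey [408.8 238.1] [39.4 41. ] rim [ 0.478 -0.222] cap {}
top grey [532.4 182.1] [ 69.5 120.9] rim [ 0.614 -0.507] cap {}
side red [287.4 241.1] [39.7 48. ] rim [0.466 0.006] cap {'r': [0.395, -0.058]}
side red [216.2 150.3] [22.1 24. ] rim [0.555 0.336] cap {'r': [0.468, 0.213]}
side red [190.   49.9] [14.8 39.3] rim [0.867 0.875] cap {'r': [0.724, 0.654]}
side blue [471.  248.7] [45.8 98.1] rim [ 0.703 -0.25 ] cap {'b': [0.608, -0.265]}
side blue [401.7 202.6] [27.1 30.2] rim [ 0.72  -0.085] cap {'b': [0.622, -0.125]}
side blue [218.4 187. ] [31.1 42.1] rim [0.471 0.223] cap {'b': [0.411, 0.136]}
side blue [92.  25.1] [ 6.  43.9] rim [0.73  1.324] cap {'b': [0.63, 1.069]}
side yellow [394.3 233.9] [36. 48.] rim [ 0.631 -0.126] cap {'y': [0.521, -0.17]}
side yellow [288.9 199.2] [19.2 22.8] rim [0.554 0.088] cap {'y': [0.46, 0.002]}
side grey [523.8 391.4] [22.  28.3] rim [ 0.501 -0.43 ] cap {}
side grey [335.7 385.2] [81.5 89. ] rim [ 0.316 -0.237] cap {}
side grey [392.2 313.3] [48.8 59.3] rim [ 0.475 -0.226] cap {}
side grey [297.4 166.9] [38.1 47.3] rim [0.65  0.154] cap {}
side grey [397.5 104. ] [ 72.  346.6] rim [1.076 0.159] cap {}
side grey [ 8.2 67. ] [56.5 85.2] rim [0.36  1.154] cap {}
side grey [200.6  21.7] [12.5 26.2] rim [1.064 1.075] cap {}
jar [0.621 0.126]
cruc [0.557 0.026]
case [ 0.664 -0.256]
```

Positions are consistent between the two cameras: trays red (.467,.008), blue (.473,.226), yellow (.633,-.124), grey (.477,-.224). First I'll park the yellow bottle.

```bash
python3 -c "
from h import *
go(.469,.011,.25,180)"
```

```text
shift [-0.4475 -0.5092 -0.0105] turn -16.09 t 0.25
```

Units first: shifts go in shares of 0.5 m and turns go in shares of 45 degrees. So -0.25 m / 0.5 = -0.5, -0.2 m / 0.5 = -0.4, -16.1 degrees / 45 = -0.3578.

```bash
python3 -m handwheel '-0.4,-0.5,-0.02,-0.3578,0.087;-0.4,-0.5,-0.02,-0.3578,0.087;-0.4,-0.5,-0.02,-0.3578,0.087;-0.4,-0.5,-0.02,-0.3578,0.087;-0.4,-0.5,-0.02,-0.3578,0.087;-0.4,-0.5,-0.02,-0.3578,0.087;-0.4,-0.5,-0.02,-0.3578,0.087;-0.4,-0.5,-0.02,-0.3578,0.087' 20; python3 -c "
from h import *
go(.469,.011,.25,180)"
```

```text
time_s: 0.92
tool_pos: [0.3046, 0.3251, 0.2498]
tool_rot: [-180.0, 0.0, 179.8]
force: [0.7, 0.4, -0.1]
grip_width: 0.087
grasp_force: 0.0
shift [-0.1654 -0.3136 -0.    ] turn -0.18 t 0.9167
```

In the tool's units: -0.3136 m / 0.5 = -0.6272, -0.165 m / 0.5 = -0.33.

```bash
python3 -m handwheel '-0.33,-0.6272,0,0,0.087;-0.33,-0.6272,0,0,0.087;-0.33,-0.6272,0,0,0.087;-0.33,-0.6272,0,0,0.087;-0.33,-0.6272,0,0,0.087;-0.33,-0.6272,0,0,0.087;-0.33,-0.6272,0,0,0.087;-0.33,-0.6272,0,0,0.087';python3 -m handwheel '0,0,0,0,0.087;0,0,0,0,0.087'; python3 -c "
from h import *
go(.469,.011,.18,180)
cv2.imwrite('pics/w1.png',read_camera('wrist')['color'])"
```

```text
time_s: 1.58
tool_pos: [0.4588, 0.0319, 0.2499]
tool_rot: [179.9, 0.1, -180.0]
force: [0.3, 1.4, 0.8]
grip_width: 0.0869
grasp_force: 0.0
time_s: 1.75
tool_pos: [0.4589, 0.0316, 0.2497]
tool_rot: [180.0, 0.0, 179.7]
force: [0.1, 1.0, 0.4]
grip_width: 0.0871
grasp_force: 0.0
shift [-0.0102 -0.0205  0.0697] turn -0.32 t 1.75
```

View pics/w1.png

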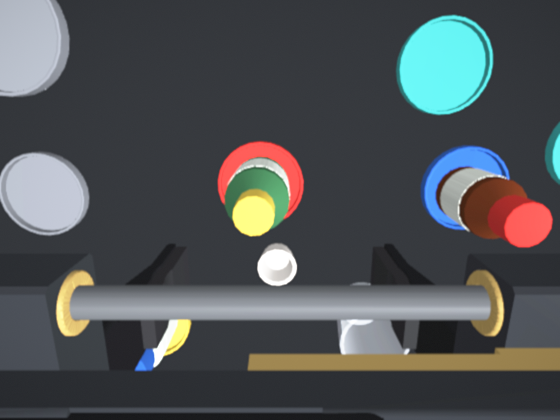

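Wrist view: the yellow cap is at (254,212), the red tray at (261,182) and the crucible at (277,264), and the arm is still 2 cm short. Before descending I'll check the positions with the wrist camera.

In the tool's units: 0.07 m / 0.5 = 0.14, 0.04 m / 0.5 = 0.08.

```bash
python3 - <<'E'
from h import *
c=read_camera('wrist')
for k,z in(('red',.116),('yellow',.126),('blue',.1),('grey',.0)):
  for p in blobs(mask(c,k)):
    e=cv2.fitEllipse(cv2.convexHull(p)); u,v=e[0]
    if v<260: print(k,np.round(e[0]),np.round(e[1]),'rim',w(c,u,v,.012).round(4),'cap',w(c,u,v,z).round(4))
go(.469,.011,.18,180)
E
python3 -m handwheel '-0.0204,-0.041,0.08,0,0.087;-0.0204,-0.041,0.08,0,0.087;-0.0204,-0.041,0.14,0,0.087;-0.0204,-0.041,0.14,0,0.087'
```

```text
red [515. 217.] [62. 71.] rim [0.503  0.2886] cap [0.4706 0.2194]
red [258. 184.] [85. 86.] rim [0.4663 0.0117] cap [0.4439 0.0178]
yellow [251. 214.] [42. 47.] rim [0.4989 0.003 ] cap [0.4646 0.0123]
blue [463. 189.] [83. 91.] rim [0.4719 0.2284] cap [0.4516 0.1837]
grey [ 41. 193.] [81. 94.] rim [ 0.4754 -0.2185] cap [ 0.4783 -0.2265]
grey [23. 45.] [ 89. 107.] rim [ 0.3305 -0.2097] cap [ 0.3289 -0.2173]
grey [24. 34.] [62. 99.] rim [ 0.3214 -0.2068] cap [ 0.3195 -0.2144]
shift [-0.0111 -0.0238  0.0694] turn -359.95 t 1.85
time_s: 2.18
tool_pos: [0.4651, 0.0147, 0.1757]
tool_rot: [-179.9, -0.4, -179.9]
force: [-0.9, -0.1, -0.4]
grip_width: 0.0869
grasp_force: 0.0
```

```bash
python3 -m handwheel '0,0,0,0,0.087;0,0,0,0,0.087';python3 -c "
from h import *
go(.468,.011,.114,180)"
```

```text
time_s: 2.35
tool_pos: [0.4688, 0.0147, 0.1808]
tool_rot: [180.0, 0.0, -179.9]
force: [0.5, -0.6, 0.5]
grip_width: 0.0871
grasp_force: 0.0
shift [ 0.0009 -0.0037  0.0668] turn -359.88 t 2.35
```

In the tool's units: 0.067 m / 0.5 = 0.134, 0.06 m / 0.5 = 0.12.

```bash
python3 -m handwheel '0,-0.006,0.06,0,0.087;0,-0.006,0.1,0,0.087;0,-0.006,0.12,0,0.087;0,-0.006,0.134,0,0.087;0,-0.006,0.134,0,0.087;0,-0.006,0.134,0,0.087';python3 -m handwheel '0,0,0,0,0.02;0,0,0,0,0.02;0,0,0,0,0.02;0,0,0,0,0.02;0,0,0,0,0.02;0,0,0,0,0.02;0,0,0,0,0.02;0,0,0,0,0.02' 25;python3 -m handwheel '0,0,0,0,0.02;0,0,0,0,0.02'
```

```text
time_s: 2.85
tool_pos: [0.4693, 0.0108, 0.1136]
tool_rot: [180.0, 0.1, -180.0]
force: [-0.0, -0.4, 0.1]
grip_width: 0.0869
grasp_force: 0.0
time_s: 3.52
tool_pos: [0.4685, 0.0105, 0.1126]
tool_rot: [180.0, 0.0, -180.0]
force: [0.2, -0.7, -0.3]
grip_width: 0.0416
grasp_force: 0.0
time_s: 3.68
tool_pos: [0.4685, 0.0107, 0.1125]
tool_rot: [180.0, 0.0, -180.0]
force: [0.1, -0.0, -0.8]
grip_width: 0.0314
grasp_force: 25.0
```

In the tool's units: -0.14 m / 0.5 = -0.28, -0.03 m / 0.5 = -0.06.

```bash
python3 -m handwheel '0,0,0,0,0.02;0,0,-0.02,0,0.02;0,0,-0.06,0,0.02;0,0,-0.12,0,0.02;0,0,-0.18,0,0.02;0,0,-0.24,0,0.02;0,0,-0.27,0,0.02;0,0,-0.28,0,0.02' 35;python3 -c "
from h import *
go(.477,-.223,.25,180)"
```

```text
time_s: 4.35
tool_pos: [0.4698, 0.0103, 0.2558]
tool_rot: [179.9, 0.3, 180.0]
force: [0.7, -0.0, -4.2]
grip_width: 0.0315
grasp_force: 35.0
shift [-0.0072 -0.2333  0.0055] turn -0.01 t 4.35
```

In the tool's units: -0.225 m / 0.5 = -0.45, -0.21 m / 0.5 = -0.42.

```bash
python3 -m handwheel '-0.014,-0.03,0,0,0.02;-0.014,-0.09,0,0,0.02;-0.014,-0.16,0,0,0.02;-0.014,-0.23,0,0,0.02;-0.014,-0.3,0,0,0.02;-0.014,-0.37,0,0,0.02;-0.014,-0.42,0,0,0.02;-0.014,-0.45,0,0,0.02';python3 -m handwheel '0,-0.016,0,0,0.02;0,-0.016,0,0,0.02;0,-0.016,0,0,0.02;0,-0.016,0,0,0.02';python3 - <<'E'
from h import *
go(.477,-.223,.118,180)
c=read_camera('wrist');cv2.imwrite('pics/w2.png',c['color'])
for n in('top','side'):
  c=read_camera(n)
  for p in blobs(mask(c,'yellow')):
    e=cv2.fitEllipse(cv2.convexHull(p)); print(n,np.round(e[0]),w(c,*e[0],.26).round(4))
E
```

```text
time_s: 5.02
tool_pos: [0.4736, -0.2186, 0.2517]
tool_rot: [-179.9, -0.1, 179.7]
force: [0.1, -1.0, -3.4]
grip_width: 0.0311
grasp_force: 35.0
time_s: 5.35
tool_pos: [0.4757, -0.2206, 0.252]
tool_rot: [179.9, -0.1, -179.9]
force: [1.3, 0.4, -3.6]
grip_width: 0.0312
grasp_force: 35.0
shift [-0.0014 -0.0026  0.134 ] turn -359.86 t 5.35
top [365. 170.] [ 0.5733 -0.083 ]
side [383. 234.] [ 0.3822 -0.2134]
side [430. 202.] [ 0.4696 -0.2227]
```

View pics/w2.png

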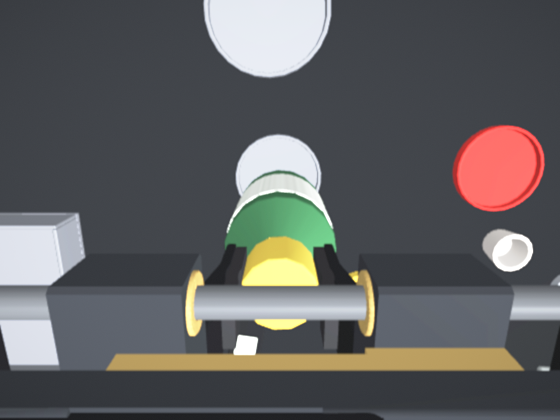

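The wrist view shows the bottle held upright at column 280, above the small grey tray at (278,175). I'll lower it gently.

In the tool's units: 0.133 m / 0.5 = 0.266, 0.13 m / 0.5 = 0.26.

```bash
python3 -m handwheel '-0.002,-0.004,0.04,0,0.02;-0.002,-0.004,0.1,0,0.02;-0.002,-0.004,0.16,0,0.02;-0.002,-0.004,0.21,0,0.02;-0.002,-0.004,0.24,0,0.02;-0.002,-0.004,0.26,0,0.02;-0.002,-0.004,0.266,0,0.02;-0.002,-0.004,0.266,0,0.02';python3 -m handwheel '0,0,0.002,0,0.02;0,0,0.004,0,0.02;0,0,0.006,0,0.02;0,0,0.008,0,0.02'
```

```text
time_s: 6.17
tool_pos: [0.4767, -0.2241, 0.1194]
tool_rot: [180.0, -0.0, -179.9]
force: [1.1, -0.2, -3.4]
grip_width: 0.0309
grasp_force: 35.0
time_s: 6.5
tool_pos: [0.4771, -0.2246, 0.1162]
tool_rot: [180.0, 0.1, -180.0]
force: [-0.6, -0.4, -3.3]
grip_width: 0.031
grasp_force: 35.0
```

In the tool's units: 0.002 m / 0.5 = 0.004, 0.001 m / 0.5 = 0.002.

```bash
python3 -m handwheel '0,0,0.002,0,0.02;0,0,0.004,0,0.02;0,0,0.004,0,0.02';python3 -m handwheel '0,0,0.002,0,0.02;0,0,0.002,0,0.02;0,0,0.002,0,0.02';python3 -m handwheel '0,0,0.002,0,0.02;0,0,0.002,0,0.02;0,0,0.002,0,0.02'
```

```text
time_s: 6.75
tool_pos: [0.4765, -0.2244, 0.1134]
tool_rot: [180.0, -0.0, -180.0]
force: [0.2, 0.5, -3.5]
grip_width: 0.0311
grasp_force: 35.0
time_s: 7.0
tool_pos: [0.4767, -0.2245, 0.1126]
tool_rot: [-180.0, 0.0, -180.0]
force: [0.3, -0.3, -2.3]
grip_width: 0.0312
grasp_force: 35.0
time_s: 7.25
tool_pos: [0.4772, -0.2246, 0.1125]
tool_rot: [180.0, 0.1, -180.0]
force: [-1.5, 1.6, 4.8]
grip_width: 0.0311
grasp_force: 35.0
```

Contact made (+4.8 N). Next: release, rise and go to the red bottle.

In the tool's units: 0.3 m / 0.5 = 0.6, -0.137 m / 0.5 = -0.274.

```bash
python3 -m handwheel '0,0,0,0,0.087;0,0,0,0,0.087;0,0,0,0,0.087;0,0,0,0,0.087;0,0,0,0,0.087;0,0,0,0,0.087;0,0,0,0,0.087;0,0,0,0,0.087' 20;python3 -m handwheel '0,0,-0.01,0,0.087;0,0,-0.04,0,0.087;0,0,-0.1,0,0.087;0,0,-0.18,0,0.087;0,0,-0.26,0,0.087;0,0,-0.274,0,0.087;0,0,-0.274,0,0.087';python3 -m handwheel '0,0.6,0,0,0.087;0,0.6,0,0,0.087;0,0.6,0,0,0.087;0,0.6,0,0,0.087;0,0.6,0,0,0.087;0,0.6,0,0,0.087;0,0.6,0,0,0.087;0,0.6,0,0,0.087';python3 - <<'E'
from h import *
go(.479,.227,.25,180)
for n,h in(('top',.122),('side',.108)):
  c=read_camera(n)
  for p in blobs(mask(c,'yellow')):
    e=cv2.fitEllipse(cv2.convexHull(p)); print(n,np.round(e[0]),w(c,*e[0],h).round(4))
E
```

```text
time_s: 7.92
tool_pos: [0.4766, -0.2245, 0.1115]
tool_rot: [180.0, 0.0, -180.0]
force: [-0.1, 0.4, -0.2]
grip_width: 0.0762
grasp_force: 0.0
time_s: 8.5
tool_pos: [0.4785, -0.2255, 0.2521]
tool_rot: [-180.0, 0.4, -180.0]
force: [0.4, -0.1, -0.6]
grip_width: 0.0871
grasp_force: 0.0
time_s: 9.17
tool_pos: [0.4745, 0.0837, 0.2466]
tool_rot: [179.9, -0.2, -179.4]
force: [0.1, 1.0, 0.2]
grip_width: 0.0872
grasp_force: 0.0
shift [-0.006   0.1433 -0.0031] turn -359.39 t 9.1667
top [423. 234.] [ 0.4755 -0.2236]
top [365. 170.] [ 0.6069 -0.1049]
side [408. 273.] [ 0.4834 -0.2235]
side [394. 234.] [ 0.5386 -0.1632]
```

Yellow is parked at (.476,-.224), upright. On to red.

In the tool's units: 0.143 m / 0.5 = 0.286, 0.11 m / 0.5 = 0.22.

```bash
python3 -m handwheel '-0.012,0.06,0,0,0.087;-0.012,0.14,0,0,0.087;-0.012,0.22,0,0,0.087;-0.012,0.286,0,0,0.087;-0.012,0.286,0,0,0.087;-0.012,0.286,0,0,0.087';python3 -m handwheel '0,0,0,0,0.087;0,0,0,0,0.087';python3 - <<'E'
from h import *
go(.478,.2265,.104,180)
c=read_camera('wrist')
for p in blobs(mask(c,'red')):
    e=cv2.fitEllipse(cv2.convexHull(p)); print(np.round(e[0]),np.round(e[1]),w(c,*e[0],.116).round(4),w(c,*e[0],.103).round(4))
E
```

```text
time_s: 9.77
tool_pos: [0.4822, 0.2184, 0.2471]
tool_rot: [-179.9, -0.1, -179.9]
force: [0.4, -0.3, 0.5]
grip_width: 0.087
grasp_force: 0.0
time_s: 9.93
tool_pos: [0.4831, 0.2156, 0.2482]
tool_rot: [-179.9, -0.0, 179.8]
force: [-0.2, 0.1, 0.0]
grip_width: 0.0873
grasp_force: 0.0
shift [0.0051 0.011  0.1442] turn -0.22 t 9.9333
[298. 188.] [52. 68.] [0.4719 0.2299] [0.4749 0.2306]
[ 84. 161.] [85. 96.] [0.4505 0.069 ] [0.4525 0.0621]
```

In the tool's units: 0.144 m / 0.5 = 0.288, 0.14 m / 0.5 = 0.28.

```bash
python3 -m handwheel '0.012,0.024,0.04,0,0.087;0.012,0.024,0.1,0,0.087;0.012,0.024,0.16,0,0.087;0.012,0.024,0.22,0,0.087;0.012,0.024,0.26,0,0.087;0.012,0.024,0.28,0,0.087;0.012,0.024,0.288,0,0.087;0.012,0.024,0.288,0,0.087';python3 -m handwheel '0,0,0,0,0.025;0,0,0,0,0.025;0,0,0,0,0.025;0,0,0,0,0.025;0,0,0,0,0.025;0,0,0,0,0.025;0,0,0,0,0.025;0,0,0,0,0.025' 35;python3 -m handwheel '0,0,0,0,0.025;0,0,0,0,0.025;0,0,0,0,0.025'
```

```text
time_s: 10.65
tool_pos: [0.4767, 0.2296, 0.1045]
tool_rot: [-180.0, -0.0, 179.9]
force: [-0.4, -0.4, -0.1]
grip_width: 0.0868
grasp_force: 0.0
time_s: 11.32
tool_pos: [0.4765, 0.2305, 0.1046]
tool_rot: [180.0, 0.0, -180.0]
force: [-0.2, -1.7, 0.7]
grip_width: 0.0417
grasp_force: 0.4
time_s: 11.57
tool_pos: [0.4765, 0.2301, 0.1046]
tool_rot: [-180.0, -0.0, 180.0]
force: [0.4, -1.6, 0.6]
grip_width: 0.0374
grasp_force: 35.0
```

In the tool's units: -0.14 m / 0.5 = -0.28, -0.135 m / 0.5 = -0.27.

```bash
python3 -m handwheel '0,0,0,0,0.025;0,0,-0.02,0,0.025;0,0,-0.06,0,0.025;0,0,-0.12,0,0.025;0,0,-0.18,0,0.025;0,0,-0.24,0,0.025;0,0,-0.27,0,0.025;0,0,-0.28,0,0.025';python3 -m handwheel '0.02,-0.03,0,0,0.025;0.02,-0.09,0,0,0.025;0.02,-0.16,0,0,0.025;0.02,-0.23,0,0,0.025;0.02,-0.3,0,0,0.025;0.02,-0.37,0,0,0.025;0.02,-0.41,0,0,0.025;0.02,-0.43,0,0,0.025';python3 -m handwheel '0,-0.012,0,0,0.025;0,-0.012,0,0,0.025;0,-0.012,0,0,0.025';python3 - <<'E'
from h import *
go(.467,.009,.108,180)
for n in('top','side'):
  c=read_camera(n)
  for p in blobs(mask(c,'red')):
    e=cv2.fitEllipse(cv2.convexHull(p)); print(n,np.round(e[0]),w(c,*e[0],.247).round(4))
cv2.imwrite('pics/w3.png',read_camera('wrist')['color'])
E
```

```text
time_s: 12.23
tool_pos: [0.4777, 0.2314, 0.2483]
tool_rot: [179.8, 0.3, -180.0]
force: [0.2, 0.3, -2.4]
grip_width: 0.0367
grasp_force: 35.0
time_s: 12.9
tool_pos: [0.4657, 0.0118, 0.2438]
tool_rot: [-180.0, -0.1, 179.7]
force: [-0.4, 0.5, -3.3]
grip_width: 0.0371
grasp_force: 35.0
time_s: 13.15
tool_pos: [0.4664, 0.0111, 0.2442]
tool_rot: [180.0, -0.0, -179.9]
force: [-0.7, 0.8, -1.8]
grip_width: 0.0371
grasp_force: 35.0
shift [-0.0007 -0.0022  0.1362] turn -359.88 t 13.15
side [287. 241.] [ 0.3065 -0.139 ]
side [286. 140.] [0.4521 0.0061]
side [190.  49.] [0.5469 0.3807]
```

View pics/w3.png

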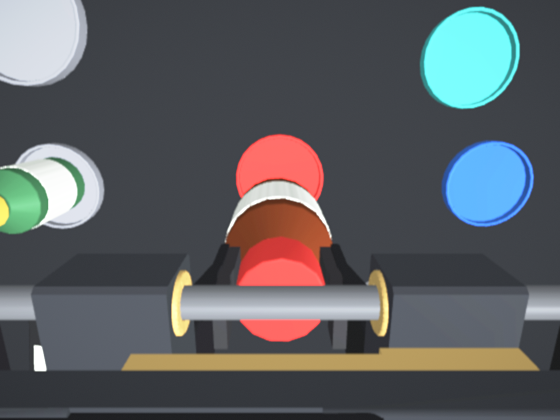

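The wrist view shows red held upright at column 280, with the red tray at (280,175) below it, so they are aligned. Yellow stands in the grey tray on the left. I'll lower red now.

In the tool's units: 0.134 m / 0.5 = 0.268, 0.13 m / 0.5 = 0.26.

```bash
python3 -m handwheel '0,-0.004,0.04,0,0.025;0,-0.004,0.1,0,0.025;0,-0.004,0.16,0,0.025;0,-0.004,0.21,0,0.025;0,-0.004,0.24,0,0.025;0,-0.004,0.26,0,0.025;0,-0.004,0.268,0,0.025;0,-0.004,0.268,0,0.025';python3 -m handwheel '0,0,0.001,0,0.025;0,0,0.002,0,0.025;0,0,0.004,0,0.025;0,0,0.006,0,0.025;0,0,0.006,0,0.025'
```

```text
time_s: 13.97
tool_pos: [0.4664, 0.008, 0.1101]
tool_rot: [-180.0, -0.1, -179.9]
force: [-0.7, 0.5, -2.9]
grip_width: 0.037
grasp_force: 35.0
time_s: 14.38
tool_pos: [0.4667, 0.0075, 0.1079]
tool_rot: [180.0, 0.0, -180.0]
force: [-0.0, -0.1, -2.8]
grip_width: 0.0367
grasp_force: 35.0
```

In the tool's units: 0.002 m / 0.5 = 0.004, 0.001 m / 0.5 = 0.002.

```bash
python3 -m handwheel '0,0,0.002,0,0.025;0,0,0.004,0,0.025;0,0,0.004,0,0.025';python3 -m handwheel '0,0,0.002,0,0.025;0,0,0.002,0,0.025;0,0,0.002,0,0.025';python3 -m handwheel '0,0,0.002,0,0.025;0,0,0.002,0,0.025;0,0,0.002,0,0.025'
```

```text
time_s: 14.63
tool_pos: [0.4664, 0.0075, 0.1054]
tool_rot: [180.0, -0.0, -180.0]
force: [-1.1, -0.5, -2.6]
grip_width: 0.0372
grasp_force: 35.0
time_s: 14.88
tool_pos: [0.4666, 0.0074, 0.1046]
tool_rot: [180.0, 0.0, -180.0]
force: [0.1, 0.4, -2.5]
grip_width: 0.0368
grasp_force: 35.0
time_s: 15.13
tool_pos: [0.4673, 0.0073, 0.1045]
tool_rot: [180.0, 0.1, -180.0]
force: [-1.2, -1.0, 5.6]
grip_width: 0.0372
grasp_force: 34.9
```

In the tool's units: -0.165 m / 0.5 = -0.33, -0.14 m / 0.5 = -0.28.

```bash
python3 -m handwheel '0,0,0,0,0.087;0,0,0,0,0.087;0,0,0,0,0.087;0,0,0,0,0.087;0,0,0,0,0.087;0,0,0,0,0.087;0,0,0,0,0.087;0,0,0,0,0.087' 20;python3 -m handwheel '0,0,-0.01,0,0.087;0,0,-0.04,0,0.087;0,0,-0.1,0,0.087;0,0,-0.18,0,0.087;0,0,-0.26,0,0.087;0,0,-0.28,0,0.087;0,0,-0.28,0,0.087';python3 -m handwheel '-0.33,-0.254,0,0,0.087;-0.33,-0.254,0,0,0.087;-0.33,-0.254,0,0,0.087;-0.33,-0.254,0,0,0.087;-0.33,-0.254,0,0,0.087;-0.33,-0.254,0,0,0.087;-0.33,-0.254,0,0,0.087;-0.33,-0.254,0,0,0.087';python3 - <<'E'
from h import *
go(.632,-.120,.088,180)
for n,h in(('top',.112),('side',.1)):
  c=read_camera(n)
  for p in blobs(mask(c,'red')):
    e=cv2.fitEllipse(cv2.convexHull(p)); print(n,np.round(e[0]),w(c,*e[0],h).round(4))
c=read_camera('wrist')
for p in blobs(mask(c,'blue')):
    e=cv2.fitEllipse(cv2.convexHull(p)); print(np.round(e[0]),np.round(e[1]),w(c,*e[0],.1).round(4),w(c,*e[0],.088).round(4))
E
```

```text
time_s: 15.8
tool_pos: [0.4665, 0.0075, 0.1035]
tool_rot: [180.0, 0.0, -180.0]
force: [-0.4, -0.6, -0.5]
grip_width: 0.0815
grasp_force: 0.0
time_s: 16.38
tool_pos: [0.4689, 0.0076, 0.2476]
tool_rot: [179.9, 0.4, -180.0]
force: [0.3, -0.4, -0.2]
grip_width: 0.0871
grasp_force: 0.0
time_s: 17.05
tool_pos: [0.6306, -0.1196, 0.2418]
tool_rot: [-180.0, -0.2, 180.0]
force: [-0.1, 0.5, 0.6]
grip_width: 0.0869
grasp_force: 0.0
shift [-0.002  -0.0004  0.1538] turn -0.04 t 17.05
top [306. 240.] [0.4596 0.0135]
side [287. 241.] [ 0.4062 -0.0482]
side [290. 206.] [0.4692 0.0072]
side [190.  50.] [0.7451 0.6856]
[277. 196.] [59. 64.] [ 0.6287 -0.1196] [ 0.6318 -0.1197]
[165. 189.] [  9. 125.] [ 0.6229 -0.2089] [ 0.6256 -0.2126]
```

In the tool's units: 0.153 m / 0.5 = 0.306, 0.15 m / 0.5 = 0.3.

```bash
python3 -m handwheel '-0.002,0,0.04,0,0.087;-0.002,0,0.1,0,0.087;-0.002,0,0.18,0,0.087;-0.002,0,0.24,0,0.087;-0.002,0,0.28,0,0.087;-0.002,0,0.3,0,0.087;-0.002,0,0.306,0,0.087;-0.002,0,0.306,0,0.087';python3 -m handwheel '0,0,0,0,0.035;0,0,0,0,0.035;0,0,0,0,0.035;0,0,0,0,0.035;0,0,0,0,0.035;0,0,0,0,0.035;0,0,0,0,0.035;0,0,0,0,0.035' 35;python3 -m handwheel '0,0,0,0,0.035;0,0,0,0,0.035;0,0,0,0,0.035'
```

```text
time_s: 17.87
tool_pos: [0.6327, -0.1187, 0.0914]
tool_rot: [180.0, 0.1, -179.9]
force: [-0.4, 0.1, 0.2]
grip_width: 0.0873
grasp_force: 0.0
time_s: 18.53
tool_pos: [0.6327, -0.1196, 0.0907]
tool_rot: [-180.0, 0.0, -180.0]
force: [0.3, 0.1, 0.6]
grip_width: 0.0491
grasp_force: 35.0
time_s: 18.78
tool_pos: [0.6327, -0.1196, 0.0907]
tool_rot: [-180.0, 0.0, -180.0]
force: [0.1, -0.2, 0.3]
grip_width: 0.0488
grasp_force: 35.0
```

In the tool's units: -0.155 m / 0.5 = -0.31, -0.09 m / 0.5 = -0.18.

```bash
python3 -m handwheel '0,0,-0.02,0,0.035;0,0,-0.06,0,0.035;0,0,-0.12,0,0.035;0,0,-0.18,0,0.035;0,0,-0.24,0,0.035;0,0,-0.29,0,0.035;0,0,-0.31,0,0.035;0,0,-0.31,0,0.035';python3 -m handwheel '0.012,0.026,0,0,0.035;0.036,0.08,0,0,0.035;0.068,0.146,0,0,0.035;0.1,0.216,0,0,0.035;0.132,0.286,0,0,0.035;0.164,0.356,0,0,0.035;0.196,0.424,0,0,0.035;0.22,0.476,0,0,0.035';python3 -m handwheel '0.028,0.06,0,0,0.035;0.06,0.13,0,0,0.035;0.084,0.18,0,0,0.035;0.098,0.208,0,0,0.035;0.1,0.216,0,0,0.035;0.1,0.216,0,0,0.035;0.1,0.216,0,0,0.035';python3 - <<'E'
from h import *
go(.473,.227,.094,180)
cv2.imwrite('pics/w4.png',read_camera('wrist')['color'])
E
```

```text
time_s: 19.45
tool_pos: [0.6337, -0.12, 0.2484]
tool_rot: [-180.0, 0.3, -180.0]
force: [0.1, -1.0, -3.1]
grip_width: 0.0491
grasp_force: 35.0
time_s: 20.12
tool_pos: [0.5194, 0.1219, 0.2433]
tool_rot: [180.0, -0.2, -179.8]
force: [0.8, 0.7, -2.2]
grip_width: 0.0494
grasp_force: 35.0
time_s: 20.7
tool_pos: [0.4726, 0.2248, 0.2445]
tool_rot: [-179.9, -0.1, 179.9]
force: [-0.4, -0.7, -2.0]
grip_width: 0.0495
grasp_force: 35.0
shift [-0.0005  0.0025  0.1505] turn -0.06 t 20.7
```

View pics/w4.png

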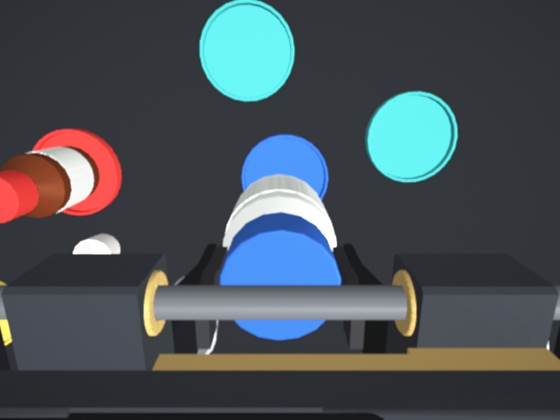

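The wrist view shows the blue bottle at column 280 and the blue tray at column 285, so a +y shift of about 3 mm is needed. Red stands in the red tray.

In the tool's units: 0.147 m / 0.5 = 0.294, 0.142 m / 0.5 = 0.284.

```bash
python3 -m handwheel '0,0.006,0.04,0,0.035;0,0.006,0.1,0,0.035;0,0.006,0.16,0,0.035;0,0.006,0.22,0,0.035;0,0.006,0.26,0,0.035;0,0.006,0.284,0,0.035;0,0.006,0.294,0,0.035;0,0.006,0.294,0,0.035';python3 -m handwheel '0,0,0.001,0,0.035;0,0,0.002,0,0.035;0,0,0.004,0,0.035;0,0,0.006,0,0.035;0,0,0.006,0,0.035'
```

```text
time_s: 21.42
tool_pos: [0.4727, 0.2282, 0.098]
tool_rot: [-179.9, -0.0, 179.9]
force: [0.0, -0.8, -2.1]
grip_width: 0.049
grasp_force: 35.0
time_s: 21.83
tool_pos: [0.4727, 0.2297, 0.096]
tool_rot: [180.0, 0.0, -180.0]
force: [0.5, 0.3, -2.3]
grip_width: 0.0494
grasp_force: 35.0
```

In the tool's units: 0.003 m / 0.5 = 0.006, 0.001 m / 0.5 = 0.002.

```bash
python3 -m handwheel '0,0,0.002,0,0.035;0,0,0.004,0,0.035;0,0,0.006,0,0.035;0,0,0.006,0,0.035;0,0,0.006,0,0.035';python3 -m handwheel '0,0,0.002,0,0.035;0,0,0.002,0,0.035;0,0,0.002,0,0.035';python3 -m handwheel '0,0,0.002,0,0.035;0,0,0.002,0,0.035;0,0,0.002,0,0.035'
```

```text
time_s: 22.25
tool_pos: [0.4724, 0.2294, 0.0924]
tool_rot: [-180.0, -0.0, -180.0]
force: [-0.2, -0.1, -2.3]
grip_width: 0.0488
grasp_force: 35.0
time_s: 22.5
tool_pos: [0.4725, 0.2295, 0.0915]
tool_rot: [-180.0, -0.0, -180.0]
force: [-0.1, 0.4, -2.2]
grip_width: 0.0494
grasp_force: 35.0
time_s: 22.75
tool_pos: [0.4726, 0.2295, 0.0907]
tool_rot: [180.0, 0.0, -180.0]
force: [-0.1, 0.3, -0.3]
grip_width: 0.0493
grasp_force: 35.0
```

In the tool's units: 0.0005 m / 0.5 = 0.001.

```bash
python3 -m handwheel '0,0,0.001,0,0.035;0,0,0.001,0,0.035;0,0,0.001,0,0.035';python3 -m handwheel '0,0,0,0,0.087;0,0,0,0,0.087;0,0,0,0,0.087;0,0,0,0,0.087;0,0,0,0,0.087;0,0,0,0,0.087;0,0,0,0,0.087;0,0,0,0,0.087' 20;python3 -m handwheel '0,0,-0.01,0,0.087;0,0,-0.04,0,0.087;0,0,-0.1,0,0.087;0,0,-0.18,0,0.087;0,0,-0.26,0,0.087;0,0,-0.32,0,0.087;0,0,-0.32,0,0.087';python3 -m handwheel '0,-0.6,0,0,0.087;0,-0.6,0,0,0.087;0,-0.6,0,0,0.087;0,-0.6,0,0,0.087;0,-0.6,0,0,0.087;0,-0.6,0,0,0.087;0,-0.6,0,0,0.087;0,-0.6,0,0,0.087';python3 - <<'E'
from h import *
go(.476,-.224,.25,180)
for n,h in(('top',.098),('side',.087)):
  c=read_camera(n)
  for p in blobs(mask(c,'blue')):
    e=cv2.fitEllipse(cv2.convexHull(p)); print(n,np.round(e[0]),w(c,*e[0],h).round(4))
E
```

```text
time_s: 23.0
tool_pos: [0.4728, 0.2295, 0.0906]
tool_rot: [180.0, 0.0, -180.0]
force: [-0.2, -1.0, 3.1]
grip_width: 0.0498
grasp_force: 35.0
time_s: 23.67
tool_pos: [0.4725, 0.2295, 0.09]
tool_rot: [180.0, 0.0, -180.0]
force: [-0.0, 0.0, -0.6]
grip_width: 0.086
grasp_force: 0.0
time_s: 24.25
tool_pos: [0.4758, 0.2309, 0.2575]
tool_rot: [179.6, 0.6, 180.0]
force: [1.1, -0.4, -0.2]
grip_width: 0.0871
grasp_force: 0.0
time_s: 24.92
tool_pos: [0.4716, -0.0789, 0.2504]
tool_rot: [-179.9, 0.1, 179.4]
force: [1.1, -1.0, 0.3]
grip_width: 0.0871
grasp_force: 0.0
shift [-0.0059 -0.1451  0.0006] turn -0.59 t 24.9167
top [211. 235.] [0.466 0.213]
side [203. 662.] [ 0.026  -0.3221]
side [218. 187.] [0.4196 0.1487]
side [214. 157.] [0.4746 0.2329]
side [92. 25.] [0.6438 1.1052]
```

```bash
python3 -m handwheel '-0.008,-0.06,0,0,0.087;-0.008,-0.14,0,0,0.087;-0.008,-0.22,0,0,0.087;-0.008,-0.29,0,0,0.087;-0.008,-0.29,0,0,0.087;-0.008,-0.29,0,0,0.087;-0.008,-0.29,0,0,0.087;-0.008,-0.29,0,0,0.087';python3 -c "
from h import *
go(.4765,-.2243,.113,180)"
```

```text
time_s: 25.68
tool_pos: [0.4773, -0.2127, 0.2496]
tool_rot: [179.9, -0.0, -179.7]
force: [0.0, 0.7, -0.8]
grip_width: 0.0872
grasp_force: 0.0
shift [ 0.0008 -0.0117  0.1366] turn -359.75 t 25.6833
```

In the tool's units: 0.1365 m / 0.5 = 0.273, 0.133 m / 0.5 = 0.266.

```bash
python3 -m handwheel '0,-0.0234,0,0,0.087;0.001,-0.0234,0.06,0,0.087;0.001,-0.0234,0.12,0,0.087;0.001,-0.0234,0.18,0,0.087;0.001,-0.0234,0.24,0,0.087;0.001,-0.0234,0.266,0,0.087;0.001,-0.0234,0.273,0,0.087;0.001,-0.0234,0.273,0,0.087';python3 -m handwheel '0,0,0,0,0.02;0,0,0,0,0.02;0,0,0,0,0.02;0,0,0,0,0.02;0,0,0,0,0.02;0,0,0,0,0.02;0,0,0,0,0.02;0,0,0,0,0.02' 35;python3 -m handwheel '0,0,0,0,0.02;0,0,0,0,0.02;0,0,0,0,0.02;0,0,0,0,0.02'
```

```text
time_s: 26.35
tool_pos: [0.4762, -0.2262, 0.1133]
tool_rot: [180.0, -0.1, -179.9]
force: [1.0, 0.0, 0.7]
grip_width: 0.087
grasp_force: 0.0
time_s: 27.02
tool_pos: [0.4761, -0.2272, 0.1136]
tool_rot: [180.0, 0.0, -180.0]
force: [0.2, 0.1, -0.0]
grip_width: 0.0415
grasp_force: 0.0
time_s: 27.35
tool_pos: [0.4762, -0.2266, 0.1135]
tool_rot: [179.9, -0.0, -180.0]
force: [0.0, 2.8, 1.4]
grip_width: 0.0308
grasp_force: 35.0
```

In the tool's units: -0.14 m / 0.5 = -0.28, -0.135 m / 0.5 = -0.27.

```bash
python3 -m handwheel '0,0,-0.02,0,0.02;0,0,-0.06,0,0.02;0,0,-0.12,0,0.02;0,0,-0.18,0,0.02;0,0,-0.24,0,0.02;0,0,-0.27,0,0.02;0,0,-0.28,0,0.02;0,0,-0.28,0,0.02';python3 -m handwheel '-0.024,0.016,0,0,0.02;-0.074,0.048,0,0,0.02;-0.13,0.084,0,0,0.02;-0.19,0.124,0,0,0.02;-0.244,0.16,0,0,0.02;-0.29,0.19,0,0,0.02;-0.312,0.204,0,0,0.02;-0.314,0.206,0,0,0.02';python3 -m handwheel '0,0,0,0,0.02;0,0,0,0,0.02;0,0,0,0,0.02';python3 - <<'E'
from h import *
go(.633,-.124,.118,180)
cv2.imwrite('pics/w5.png',read_camera('wrist')['color'])
E
```

```text
time_s: 28.02
tool_pos: [0.4764, -0.2278, 0.2545]
tool_rot: [180.0, 0.1, 180.0]
force: [-0.6, -0.6, -3.7]
grip_width: 0.0312
grasp_force: 35.0
time_s: 28.68
tool_pos: [0.6346, -0.1205, 0.2499]
tool_rot: [-180.0, -0.2, -179.7]
force: [-0.2, 0.6, -3.4]
grip_width: 0.0315
grasp_force: 35.0
time_s: 28.93
tool_pos: [0.6315, -0.1261, 0.2532]
tool_rot: [-180.0, -0.1, 179.8]
force: [0.8, 0.1, -3.1]
grip_width: 0.0309
grasp_force: 35.0
shift [-0.0017  0.0021  0.1352] turn -0.16 t 28.9333
```

View pics/w5.png

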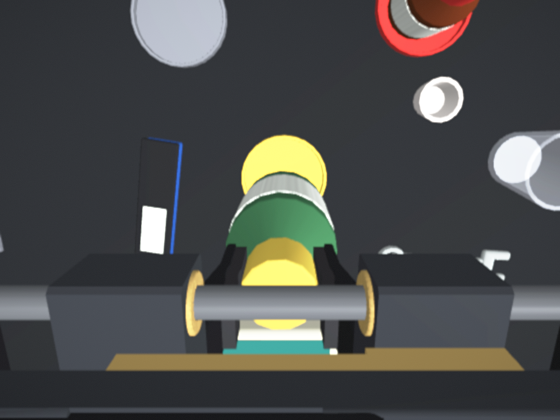

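The yellow bottle is at column 280 and its tray at column 284, so +2 mm in y. Case, crucible and jar are clear of the arm. I'll lower it.

In the tool's units: 0.134 m / 0.5 = 0.268, 0.13 m / 0.5 = 0.26.

```bash
python3 -m handwheel '-0.003,0.004,0.04,0,0.02;-0.003,0.004,0.1,0,0.02;-0.003,0.004,0.16,0,0.02;-0.003,0.004,0.21,0,0.02;-0.003,0.004,0.24,0,0.02;-0.003,0.004,0.26,0,0.02;-0.003,0.004,0.268,0,0.02;-0.003,0.004,0.268,0,0.02';python3 -m handwheel '0,0,0.001,0,0.02;0,0,0.002,0,0.02;0,0,0.002,0,0.02;0,0,0.002,0,0.02'
```

```text
time_s: 29.65
tool_pos: [0.6346, -0.1225, 0.1197]
tool_rot: [-180.0, 0.0, 180.0]
force: [1.8, -0.8, -4.1]
grip_width: 0.0311
grasp_force: 35.0
time_s: 29.98
tool_pos: [0.6351, -0.1223, 0.1195]
tool_rot: [180.0, 0.1, -180.0]
force: [-0.1, 0.1, -4.1]
grip_width: 0.0308
grasp_force: 35.0
```

In the tool's units: 0.004 m / 0.5 = 0.008, 0.003 m / 0.5 = 0.006.

```bash
python3 -m handwheel '0,0,0.002,0,0.02;0,0,0.004,0,0.02;0,0,0.006,0,0.02;0,0,0.008,0,0.02;0,0,0.008,0,0.02;0,0,0.008,0,0.02';python3 -m handwheel '0,0,0.002,0,0.02;0,0,0.002,0,0.02;0,0,0.002,0,0.02';python3 -m handwheel '0,0,0.002,0,0.02;0,0,0.002,0,0.02;0,0,0.002,0,0.02'
```

```text
time_s: 30.48
tool_pos: [0.6345, -0.1221, 0.1144]
tool_rot: [180.0, -0.0, -180.0]
force: [-0.0, 0.2, -2.4]
grip_width: 0.0311
grasp_force: 35.0
time_s: 30.73
tool_pos: [0.6346, -0.1222, 0.1136]
tool_rot: [180.0, 0.0, -180.0]
force: [-0.3, 0.5, -2.9]
grip_width: 0.0312
grasp_force: 35.0
time_s: 30.98
tool_pos: [0.6351, -0.1222, 0.1135]
tool_rot: [180.0, 0.1, -180.0]
force: [-0.9, 1.0, 3.1]
grip_width: 0.0312
grasp_force: 34.9
```

In the tool's units: 0.15 m / 0.5 = 0.3, -0.14 m / 0.5 = -0.28.

```bash
python3 -m handwheel '0,0,0,0,0.087;0,0,0,0,0.087;0,0,0,0,0.087;0,0,0,0,0.087;0,0,0,0,0.087;0,0,0,0,0.087;0,0,0,0,0.087;0,0,0,0,0.087' 20;python3 -m handwheel '0,0,-0.01,0,0.087;0,0,-0.04,0,0.087;0,0,-0.1,0,0.087;0,0,-0.18,0,0.087;0,0,-0.26,0,0.087;0,0,-0.28,0,0.087;0,0,-0.28,0,0.087';python3 -m handwheel '0.3,-0.2,0,0,0.087;0.3,-0.2,0,0,0.087;0.3,-0.2,0,0,0.087;0.3,-0.2,0,0,0.087;0.3,-0.2,0,0,0.087;0.3,-0.2,0,0,0.087;0.3,-0.2,0,0,0.087';python3 -c "
from h import *
for n in('top','side'): cv2.imwrite(f'pics/{n}9.png',cv2.resize(read_camera(n)['color'],(800,600)))"
```

```text
time_s: 31.65
tool_pos: [0.6346, -0.1223, 0.1125]
tool_rot: [-180.0, 0.0, -180.0]
force: [0.9, -0.0, 0.1]
grip_width: 0.0766
grasp_force: 0.0
time_s: 32.23
tool_pos: [0.6366, -0.1236, 0.2584]
tool_rot: [-179.9, 0.5, 180.0]
force: [-0.6, -1.0, -0.2]
grip_width: 0.0868
grasp_force: 0.0
time_s: 32.82
tool_pos: [0.4841, -0.2222, 0.2525]
tool_rot: [179.9, 0.1, 179.9]
force: [0.8, 1.3, 0.4]
grip_width: 0.0869
grasp_force: 0.0
```

View pics/side9.png

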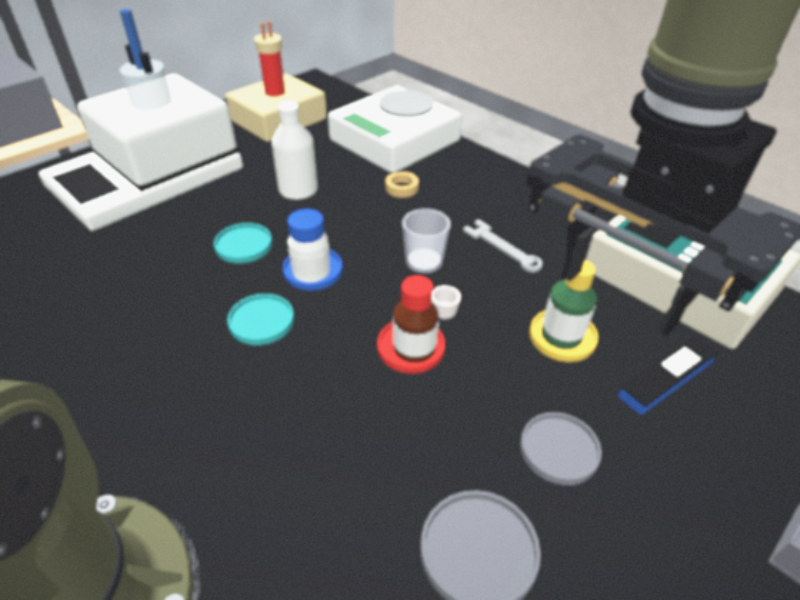

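View pics/top9.png

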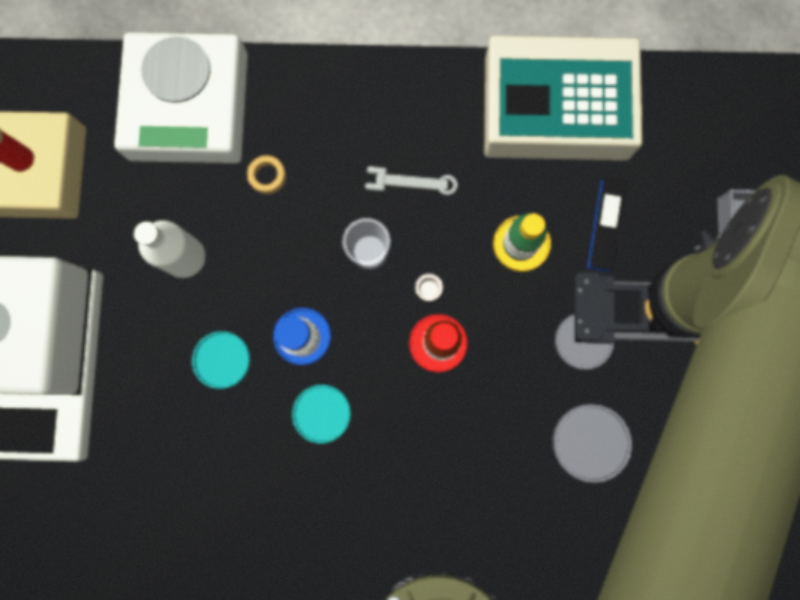

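Both views show each bottle upright in its own tray: blue at (302,335), red at (438,343) and yellow at (522,243) in the top view. The grey tray is empty, the bystanders haven't moved, and the arm is clear. Handing in.

```bash
python3 -m handwheel '0,0,0,0,0.087;0,0,0,0,0.087' >/dev/null; python3 -c "
from cell import env
print(env.sign_off())"
```

```text
the job is handed in; nothing more can be done
None
```

I parked yellow in the small grey tray first, and now all three bottles stand upright and released in the trays of their cap colours, with the grey tray empty, the jar, case and crucible unmoved, and the job handed in at about 33 s.

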